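# Slide the damp wax cork into the boot dryer

### The job

The ski wax cork is damp. Push it along the shelf, without lifting it, through the narrow gap between the boot dryer's two short posts until all of it lies in the bay behind them, then push the dryer's lever all the way over to switch it on. Pick nothing up, and leave the other things where they are.

Things in the scene. Friction and masses are not known exactly. Their poses are not given: they have to be found in the camera images.
- cork_center (a point): Centre of the ski wax cork: a flat block 90 mm long (its x axis), 50 mm wide (y) and 34 mm high (z), pale wooden back on top of a cork body, about 0.12 kg, loose, lying flat on the shelf so that this point is 17 mm above it. Both ends are alike. It slides when pushed and turns when pushed off-centre.
- dryer: Grey plastic boot dryer stand, fixed. Origin: on the shelf midway between its two short round upright posts; x axis level, through the gap into the bay; y level, across the gap; z up. Posts 28 mm in diameter, 45 mm high, axes at x = 0, y = +42 and -42 mm: the gap is 56 mm wide. Its mouth faces roughly the robot's left (world +y).
- bay (a point): Middle of the bay, 70 mm behind the posts' axes on the dryer's x axis, at shelf height; same axes as the dryer. The bay's floor is the shelf; it is 76 mm wide between side walls 30 mm high and 16 mm thick, and ends at the flat housing front 126 mm behind the posts' axes. The cork is all in the bay when its centre is 59 to 81 mm behind the posts' axes.
- housing_top (a point): Middle of the top of the dryer's housing, 110 mm above the shelf, at x = 226, y = 37.5 mm in the dryer's frame. The housing spans x 126 to 326, y -75 to +150 mm. Two boot tubes rise from it at x = 280, y = -20 and +90 mm, to 320 mm above the shelf; their toe pieces reach forward to x = 200 mm.
- lever_tip (a point): Centre of the black ball (26 mm across) on the dryer's switch lever, a 10 mm steel rod beside the housing; 80 mm from the pivot, which is at x = 165, y = -108, z = 22 mm in the dryer's frame, on a block 70 x 50 x 25 mm. Off, the lever leans 0.5 rad from upright towards the dryer's -x (ball 92 mm above the shelf).
- lever (a joint): Lever angle in rad: 0 = fully off, leaning towards the dryer's -x; 1.0 = fully over, leaning as far towards the dryer's +x. It takes about 1 N at the ball, and stays where it is left.
- lunch_box: Loose bystander, to be left where it stands: green plastic lunch box 186 x 126 x 66 mm, origin under its centre.
- thermometer: Loose bystander, to be left where it stands: silver thermometer in a hard case with clear lid, 160 (x) x 42 x 30 mm, origin under its centre.
- mug: Loose bystander, to be left where it stands: stainless steel mug, 80 mm in diameter, 90 mm high, handle at its +y, origin under its centre.
- wax_tin: Loose bystander, to be left where it stands: round aluminium wax tin, 72 mm in diameter, 28 mm high, origin under its centre.
- brush: Loose bystander, to be left where it stands: oblong brush with dark wooden back, 120 (x) x 50 x 38 mm, origin under its centre.
- cork: The same wax cork; origin under its centre, axes as above.
Not all that is in view belongs to the job. What is meant by the cork is not green or purple, and is the smaller of those in its own colour.

How it is judged:
On the way, in this order (a step that is already met when the one before it is completed fails the run):
1. the cork is between the two posts, flat on the shelf (x of cork_center in the frame of dryer between -0.035 and 0.035 m and y of cork_center in the frame of dryer between -0.012 and 0.012 m and height (world z) of cork_center below 0.023 m and angle between the x axis of cork_center and the x axis of dryer, either way round below 0.25 rad), for 0.05 s.
2. all of the cork is in the bay behind the posts (x of cork_center in the frame of dryer between 0.057 and 0.086 m and y of cork_center in the frame of dryer between -0.02 and 0.02 m and height (world z) of cork_center below 0.023 m and angle between the x axis of cork_center and the x axis of dryer, either way round below 0.4 rad), for 0.2 s.
3. the lever is pushed over (value of joint lever above 0.85 rad), for 0.2 s.
At the end, for the whole second after the job is handed in: The cork lies flat and still on the shelf wholly in the bay behind the posts (its end past their inner side to within 2 mm), the lever is over (above 0.85 of 1.0 rad), and no bystander has moved 30 mm (all of step 2 and value of joint lever above 0.85 rad and linear speed of cork below 0.01 m/s and distance of each of lunch_box, thermometer, mug, wax_tin, brush from where it was at the start of the episode below 0.03 m); the robot touches nothing.
It fails at once if the cork is lifted off the shelf or tipped (height (world z) of cork_center above 0.026 m or angle between cork_center's own z axis and vertical above 0.25 rad).
It fails at once if a bystander is moved 30 mm or tipped (distance of any of lunch_box, thermometer, mug, wax_tin, brush from where it was at the start of the episode above 0.03 m or angle between any of lunch_box, thermometer, mug, wax_tin, brush's own z axis and vertical above 0.3 rad).
It also fails if it takes over 72 s, if anything falls off the work surface, if the arm or the gripper's body presses on something with over 40 N, if the wrist force passes 120 N, or if a joint passes its speed limit or range.

### The arm

A 7-joint arm with a two-finger parallel gripper is mounted at the origin on the work surface. World frame = base frame: x ahead of the robot, y to its left, z up, the work surface at z = 0. Lengths are in m, angles in rad, forces in N, time in s.
With the tool pointing down it reaches from about 0.4 to 0.85 m from the base axis. Payload 4.4 kg.
Tool frame: the origin (TCP) lies midway between the tips of the shut fingers; the grasp point (between the pads) lies env.tcp_to_grasp behind it (env.tcp_to_grasp is the distance from the TCP to the grasp point, in m); z points along the fingers, x is the direction in which the jaws open and shut, and the axes are right-handed (so a half turn about z gives the same grasp; the last joint's range is limited). The gripper opens to 94 mm and grips with 3 to 60 N. Pads are 16 mm wide; open, the fingers measure 119 mm over their backs; the gripper's body (75 mm by 177 mm) begins 78 mm behind the grasp point.
Start: joints at [-1.177, 0.628, 0.038, 1.517, -0.027, 0.996, -0.02], TCP at [0.288, 0.583, 0.205] pointing down, gripper open.
Joint ranges: [-3.06, 3.06], [-0.37, 2.12], [-1.25, 1.32], [0.18, 2.47], [-1.1, 4.24], [0.23, 1.98], [-2.94, 2.94]. Speed limits (rad/s): [2.57, 2.57, 3.14, 3.14, 3.14, 3.14, 3.14].

### API

Orientations are given as [roll, pitch, yaw] about the fixed x, y, z axes, in that order (R = Rz(yaw) Ry(pitch) Rx(roll)).
In Python, from bench import env, imaging, ticket gives the robot as it stands.
- The arm moves only by the shell command python3 -m inch 'ROWS' [FORCE]. ROWS is JSON, a list of rows, each a list of 7 numbers: the shift along the world's x, y, z in cm, then the turn, a rotation vector about the world's x, y, z in rad, then the finger opening in cm, from 0 to 9.4. A call has 1 to 5 rows; each row is the pose to reach, as a shift and turn from the pose commanded when the call began; what a row does not reach only later rows make up. A row lasts 1/12 s, in which the tool goes at most 41.7 mm and 7.16 degrees, less where a joint would pass 70% of its speed; a pose out of reach is approached as far as the arm can. A call with a gripper value outside its range is refused whole. The fingers move at their own pace and stop on an object; FORCE is the grip in N (left out, the last holds). Time passes only in rows, so rows that repeat a pose let the fingers close. It gives the time, the measured TCP pose, the force and the opening at its end, in the units of the state.
- env.get_obs(): the state, without advancing time (a new reading comes with each control period).
- imaging.read_camera(name): name is "scene" or "top" or "wrist"; returns a dict with "color" (384x512x3 uint8, red, green, blue), "depth" (384x512 float32, m along the optical axis (not along the pixel's ray), 0 where there is no reading), "camera_matrix" (3x3 intrinsics, pixels), "cam_to_world" (4x4, takes a point from camera to world coordinates); the wrist camera has in their place "T_tool_cam" (4x4, takes a point from camera to tool coordinates, whose origin is the TCP and whose axes are the tool frame's). Camera axes: x right, y down, z forward; pixel columns grow to the right and rows downward; lengths in m; the calibration is good to about 2 mm. A picture is of the moment at which its call begins: read the wrist's pose just before it.
- ticket.sign_off(): hands the job in, once; it reports no verdict.
The state is a dict: "time_s": time; "joints": joint angles; "joint_velocities": joint speeds; "joint_efforts": joint torques, N m; "ee_pos": TCP position; "tcp_rot": TCP orientation; "contact_force": force on the tool from outside, world axes, zero at the start; "torque": the same for the moment, N m; "gripper_width": opening from 0.0 (shut) to 1.0 (fully open).
Only numpy, scipy, OpenCV 4.12 (cv2) and the standard library are available. Lean on these libraries where they do the work, as an engineer would, in place of code of your own. Each camera call takes 0.05 s, during which the arm holds its last target.

## Working session

There is one attempt and no reset: what is moved stays moved. The work goes in short steps, Python scripts to look and compute and a shell command to move; the robot and the scene stay as the last step left them, time stands still between calls to the robot, and variables do not carry over. Pictures are saved under pics/ and viewed, and the job is handed in when it is done.

```bash
ls; mkdir -p pics; cat > h.py <<'E'
import cv2,numpy as np
from bench import env,imaging,ticket
def snap(n,f):
    o=env.get_obs(); r=imaging.read_camera(n); cv2.imwrite('pics/'+f+'.png',r['color'][:,:,::-1]); np.savez('pics/'+f+'.npz',**{k:v for k,v in r.items() if isinstance(v,np.ndarray)}); return o,r
def pts(r):
    K=r['camera_matrix'];T=r['cam_to_world'];d=r['depth'];v,u=np.mgrid[:d.shape[0],:d.shape[1]]
    P=np.stack([(u-K[0,2])/K[0,0]*d,(v-K[1,2])/K[1,1]*d,d],-1)
    return P@T[:3,:3].T+T[:3,3]
E
python3 - <<'E'
from h import *
for n in ('scene','top'):
    o,r=snap(n,n+'0'); print(r['camera_matrix'].tolist(),r['cam_to_world'].round(3).tolist())
o=env.get_obs();print(o['time_s'],o['ee_pos'],o['tcp_rot'],env.tcp_to_grasp)
E
```

```text
pics
[[489.92562497028337, 0.0, 258.94183639619575], [0.0, 489.92562497028337, 189.33560506500837], [0.0, 0.0, 1.0]] [[-0.593, 0.646, -0.48, 1.144], [0.805, 0.477, -0.353, 0.557], [0.0, -0.596, -0.803, 1.193], [0.0, 0.0, 0.0, 1.0]]
[[441.17504717573524, 0.0, 257.22908968287345], [0.0, 441.17504717573524, 189.40382861959012], [0.0, 0.0, 1.0]] [[0.004, -0.996, 0.091, 0.366], [-1.0, -0.003, 0.01, 0.07], [-0.01, -0.091, -0.996, 1.378], [0.0, 0.0, 0.0, 1.0]]
0.1 [0.28814589 0.58202331 0.20466787] [3.14158315e+00 1.62322643e-03 1.11104890e+00] 0.0188
```

View pics/scene0.png

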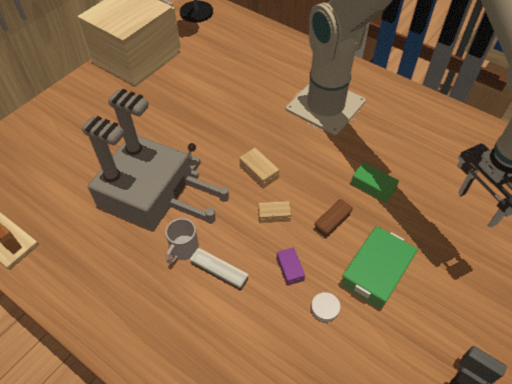

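View pics/top0.png

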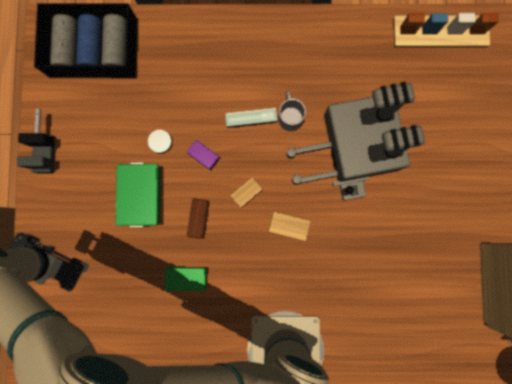

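The scene view shows the two pale blocks at (259,167), the larger, and (275,212), the smaller one, which is the cork. In the top view the cork is at (246,193) and the decoy at (290,226). The dryer posts are at (291,154) and (297,181), with the lever near (348,188).

```bash
python3 - <<'E'
from h import *
r=dict(np.load('pics/top0.npz'));P=pts(r);c=r['color']
cv2.imwrite('pics/topcrop.png',cv2.resize(c[70:250,220:440,::-1],None,fx=3.6,fy=3.3*3.6/3.3*600/648*1.0,interpolation=cv2.INTER_CUBIC)[:600])
print('table z',np.median(P[280:300,380:420,2]))
z=P[:,:,2]
# blobs above table
m=((z>0.012)&(z<0.2)).astype(np.uint8)
n,l,s,ce=cv2.connectedComponentsWithStats(m)
for i in range(1,n):
    if s[i,4]>80:
        q=P[l==i]; t=q[q[:,2]>np.percentile(q[:,2],90)-0.006][:,:2].astype(np.float32)
        rc=cv2.minAreaRect((t*1000).astype(np.float32))
        print(i,ce[i].round(),s[i,4],'ztop %.3f'%np.percentile(q[:,2],90),np.round(rc[0],0),np.round(rc[1],0),round(rc[2],1),c[l==i].mean(0).round())
E
```

```text
table z -0.0009174243847090979
1 [85. 40.] 7120 ztop 0.094 [952. 617.] [204. 283.] 0.1 [46. 44. 41.]
2 [444.  29.] 3181 ztop 0.104 [1000. -502.] [271.  33.] 89.9 [149. 117.  74.]
4 [292. 112.] 455 ztop 0.090 [717. -20.] [79. 78.] 1.0 [94. 81. 69.]
5 [356. 146.] 5930 ztop 0.113 [ 622. -246.] [264. 198.] 11.7 [104.  94.  77.]
6 [ 37. 149.] 1332 ztop 0.096 [601. 756.] [99. 81.] 0.2 [57. 50. 42.]
7 [251. 117.] 721 ztop 0.033 [717. 104.] [ 43. 160.] 6.7 [179. 181. 151.]
8 [159. 141.] 415 ztop 0.031 [641. 389.] [68. 68.] 44.1 [227. 218. 189.]
9 [203. 155.] 482 ztop 0.037 [598. 253.] [90. 50.] 53.9 [140.  70. 130.]
10 [138. 195.] 2774 ztop 0.068 [470. 445.] [195. 125.] 1.9 [ 70. 152.  72.]
11 [246. 192.] 484 ztop 0.037 [481. 118.] [49. 89.] 40.8 [195. 143.  79.]
12 [197. 218.] 651 ztop 0.041 [400. 266.] [ 49. 117.] 81.9 [95. 50. 26.]
13 [289. 226.] 835 ztop 0.047 [378. -14.] [116.  64.] 76.0 [205. 152.  84.]
14 [498. 287.] 2452 ztop 0.151 [ 203. -603.] [248.   9.] 0.6 [81. 61. 36.]
15 [186. 279.] 1002 ztop 0.048 [219. 299.] [ 66. 121.] 0.5 [42. 91. 41.]
21 [286. 338.] 1178 ztop 0.172 [46.  6.] [ 42. 120.] 11.3 [82. 73. 55.]
```

View pics/topcrop.png

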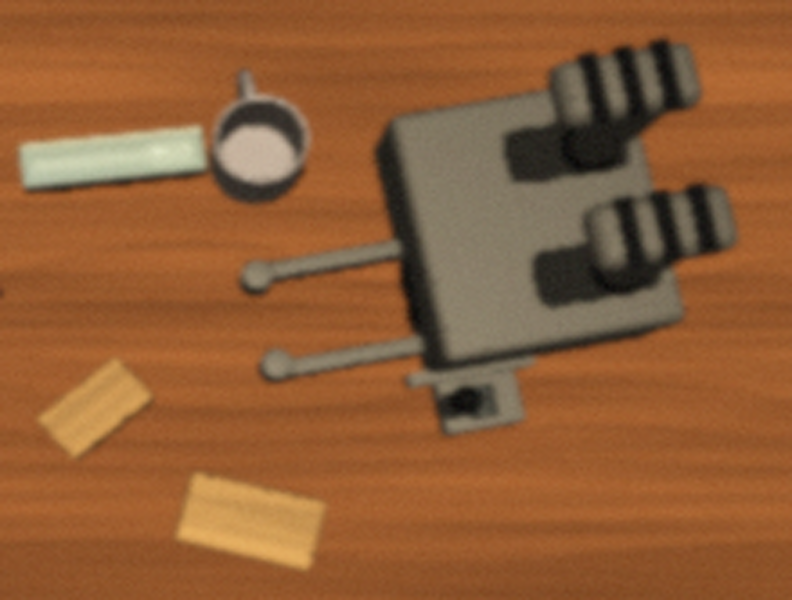

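```bash
python3 - <<'E'
from h import *
for nm in ('top0','scene0'):
    r=dict(np.load('pics/%s.npz'%nm));P=pts(r);z=P[:,:,2];x=P[:,:,0];y=P[:,:,1]
    roi=(x>.45)&(x<.68)&(y<-0.0)&(y>-.06)
    m=(roi&(z>0.037)&(z<.06)).astype(np.uint8)
    n,l,s,ce=cv2.connectedComponentsWithStats(m)
    print(nm)
    for i in range(1,n):
        if s[i,4]>15:
            q=P[l==i]; cir=cv2.minEnclosingCircle((q[:,:2]*1000).astype(np.float32)); print(ce[i].round(1),s[i,4],np.median(q[:,2]).round(4),q.mean(0).round(4),(q.min(0)+q.max(0)).round(4)/2,cir)
    # walls z 30
    m=((x>.45)&(x<.68)&(y<-0.05)&(y>-.11)&(z>0.024)&(z<.04)).astype(np.uint8)
    n,l,s,ce=cv2.connectedComponentsWithStats(m)
    for i in range(1,n):
        if s[i,4]>15:
            q=P[l==i]; print('wall',q.mean(0).round(4),cv2.minAreaRect((q[:,:2]*1000).astype(np.float32)),cv2.fitLine((q[:,:2]*1000).astype(np.float32),cv2.DIST_L2,0,.01,.01).ravel().round(3))
    # housing top
    m=((x>.4)&(x<.8)&(y<-0.08)&(y>-.4)&(z>0.1)&(z<.12))
    q=P[m]; print('housing',cv2.minAreaRect((q[:,:2]*1000).astype(np.float32)))
    # cork
    m=(np.abs(x-.48)<.07)&(np.abs(y-.118)<.07)&(z>.027)&(z<.05)
    q=P[m]; print('cork',np.median(q[:,2]),cv2.minAreaRect((q[:,:2]*1000).astype(np.float32)))
    # lever area
    m=(x>.42)&(x<.56)&(y<-0.1)&(y>-.3)&(z>0.01)
    q=P[m]
    if nm=='scene0':
        v,u=np.nonzero(m);print(u.min(),u.max(),v.min(),v.max())
c=dict(np.load('pics/scene0.npz'))['color'];cv2.imwrite('pics/scrop.png',cv2.resize(c[80:230,80:290,::-1],None,fx=3.8,fy=3.8,interpolation=cv2.INTER_CUBIC))
E
```

```text
top0
[291.2 127.4] 16 0.0485 [ 0.6789 -0.0198  0.0463] [ 0.6785 -0.0204  0.0465] ((679.6983642578125, -20.41664695739746), 13.837898254394531)
[291.3 152. ] 62 0.0446 [ 0.6031 -0.0198  0.044 ] [ 0.60355 -0.01905  0.04425] ((603.0379638671875, -19.796579360961914), 13.415704727172852)
[296.9 178.9] 64 0.0437 [ 0.5203 -0.0366  0.0437] [ 0.5203  -0.03705  0.04505] ((520.9585571289062, -36.80097579956055), 13.626699447631836)
wall [ 0.619  -0.0808  0.0296] ((619.2138061523438, -80.26313781738281), (15.770947456359863, 62.710533142089844), 11.317009925842285) [ 2.08000e-01 -9.78000e-01  6.19021e+02 -8.07680e+01]
wall [ 0.5254 -0.0806  0.029 ] ((525.2636108398438, -79.73406982421875), (16.177146911621094, 62.01615524291992), 11.756112098693848) [ 2.10000e-01 -9.78000e-01  5.25409e+02 -8.06420e+01]
housing ((620.6180419921875, -246.1480712890625), (269.4794006347656, 200.0811767578125), 10.851040840148926)
cork 0.03343251327638297 ((480.82135009765625, 117.55564880371094), (49.7921142578125, 89.49185943603516), 40.867042541503906)
scene0
[222.9 190.4] 69 0.0443 [ 0.5223 -0.0314  0.0438] [ 0.5211  -0.03235  0.04375] ((521.0400390625, -32.51243209838867), 15.013688087463379)
[208.9 212. ] 69 0.0456 [ 0.6056 -0.0149  0.0451] [ 0.60425 -0.0151   0.04435] ((604.68212890625, -13.979522705078125), 14.226332664489746)
wall [ 0.5283 -0.0795  0.0294] ((528.5534057617188, -80.5581283569336), (20.6905517578125, 59.67545700073242), 10.691956520080566) [ 1.78000e-01 -9.84000e-01  5.28262e+02 -7.94590e+01]
wall [ 0.6212 -0.0794  0.0292] ((621.2301635742188, -79.2743148803711), (19.212846755981445, 62.9073486328125), 11.142911911010742) [ 2.10000e-01 -9.78000e-01  6.21238e+02 -7.93810e+01]
housing ((623.9038696289062, -242.79153442382812), (266.9949951171875, 204.3933868408203), 11.57861328125)
cork 0.033982280140717025 ((481.61712646484375, 121.8087158203125), (53.084442138671875, 89.91740417480469), 41.12871170043945)
140 204 95 189
```

View pics/scrop.png

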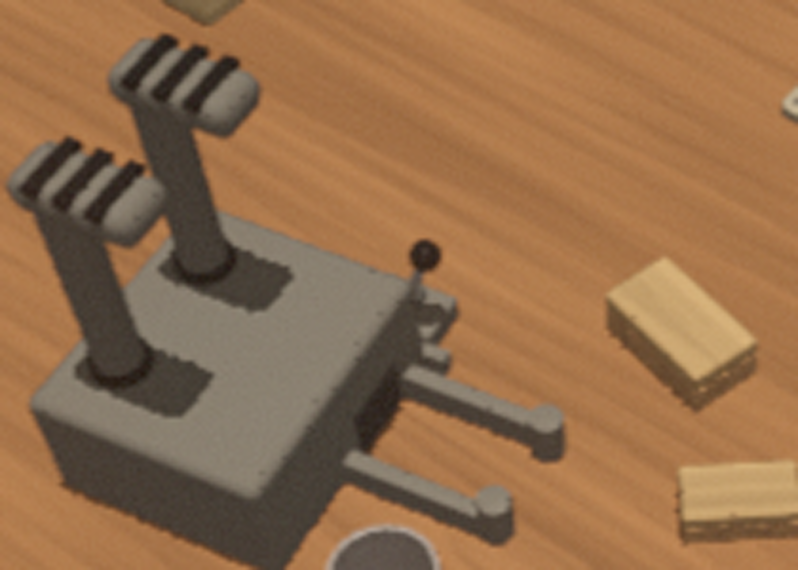

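The lever's ball is at crop (425,255), i.e. scene (192,147). It leans towards the posts, with the block beside the housing and the bay free.

Dryer origin is about (0.562,-0.026) and its x axis is (0.203,-0.979). The post spacing measures 84.4 mm against 84 given. The cork is at about (0.481,0.120), which is dryer (-159,-50), turned +29°. Its size measures 89.5x49.8, as given.

Plan:
1. Push the cork's long side square to y=0.
2. Push its end through the gap.
3. Push the lever over.

```bash
python3 -m inch '[[4,-16,0,0,0,0.12,5],[4,-16,0,0,0,0.24,5],[4,-16,0,0,0,0.36,5],[4,-16,0,0,0,0.48,5],[4,-16,0,0,0,0.6,5]]' 20
python3 -m inch '[[4,-16,0,0,0,0.063,5],[4,-16,0,0,0,0.063,5],[4,-16,0,0,0,0.063,5],[4,-16,0,0,0,0.063,5],[4,-16,0,0,0,0.063,5]]'
```

```text
time_s: 0.52
ee_pos: [0.3312, 0.4126, 0.2049]
tcp_rot: [-3.141, 0.009, 1.708]
contact_force: [-0.2, -0.9, -1.0]
gripper_width: 0.684
time_s: 0.93
ee_pos: [0.3699, 0.2534, 0.205]
tcp_rot: [-3.139, 0.006, 1.763]
contact_force: [-0.1, -1.5, -0.7]
gripper_width: 0.531
```

```bash
python3 -m inch '[[4.5,-16,0,0,0,0,5],[4.5,-16,0,0,0,0,5],[4.5,-16,0,0,0,0,5],[4.5,-16,0,0,0,0,5],[4.5,-16,0,0,0,0,5]]'
python3 -m inch '[[0,0,-10,0,0,0,5],[0,0,-10,0,0,0,5],[0,0,-10,0,0,0,5],[0,0,-10,0,0,0,5],[0,0,-10,0,0,0,5]]'
python3 - <<'E'
from h import *
o,r=snap('top','t1');snap('scene','s1');print(env.get_obs()['ee_pos'],env.get_obs()['joints'])
a=cv2.resize(r['color'][70:260,190:410,::-1],None,fx=3,fy=3);cv2.imwrite('pics/t1c.png',a)
E
```

```text
time_s: 1.35
ee_pos: [0.4149, 0.0941, 0.2053]
tcp_rot: [-3.141, 0.004, 1.761]
contact_force: [0.3, 0.1, 0.2]
gripper_width: 0.533
time_s: 1.77
ee_pos: [0.4128, 0.1027, 0.105]
tcp_rot: [-3.139, 0.0, 1.774]
contact_force: [-0.3, 0.3, 0.8]
gripper_width: 0.532
[0.41433099 0.10311549 0.10647535] [-0.25420841  0.49284731 -0.07704555  2.21280335  0.08620652  0.43672382
  1.37411103]
```

View pics/t1c.png

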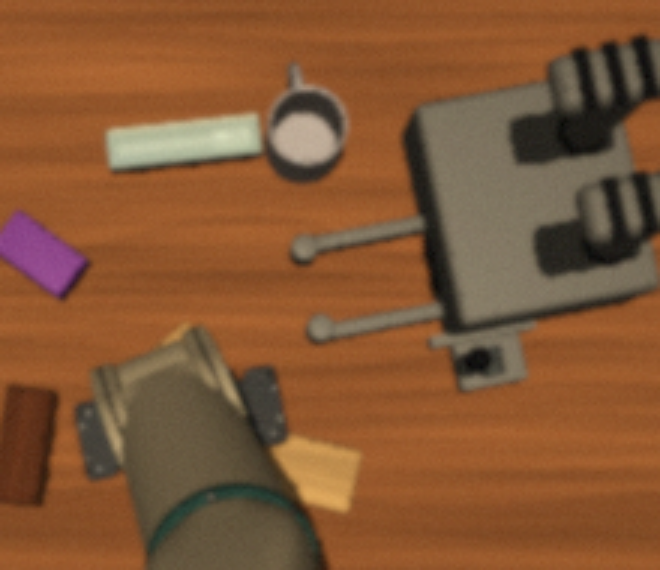

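View pics/s1.png

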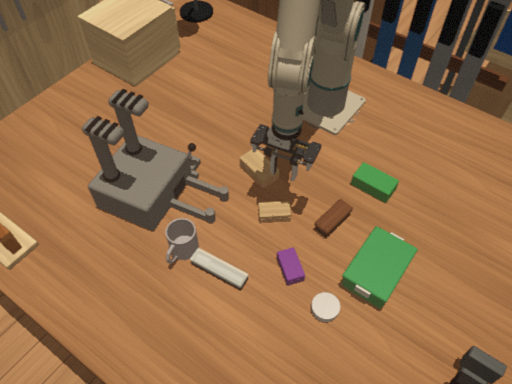

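The top view (gripper over crop (180,400)) hides the cork. The scene view shows the fingers at (268,175) and (295,172) with free shelf below them, and the cork at (275,212) in front. Next I descend and side-push.

```bash
python3 -m inch '[[0,0,-4,0,0,0,5],[0,0,-8,0,0,0,5],[0,0,-9.3,0,0,0,5],[0,0,-9.3,0,0,0,5]]'
python3 -m inch '[[1,0.2,0,0,0,0,5],[2,0.4,0,0,0,0,5],[3,0.6,0,0,0,0,5],[4,0.8,0,0,0,0,5],[4.5,0.95,0,0,0,0,5]]'
python3 - <<'E'
from h import *
o,r=snap('scene','s2');print(env.get_obs()['ee_pos'])
cv2.imwrite('pics/s2c.png',cv2.resize(r['color'][110:260,170:350,::-1],None,fx=4,fy=4))
E
```

```text
time_s: 2.2
ee_pos: [0.4149, 0.1022, 0.0145]
tcp_rot: [3.139, 0.002, 1.774]
contact_force: [-0.5, -0.0, -0.6]
gripper_width: 0.533
time_s: 2.62
ee_pos: [0.4615, 0.1118, 0.0158]
tcp_rot: [3.137, 0.002, 1.773]
contact_force: [-0.0, 0.2, 0.5]
gripper_width: 0.531
[0.46196428 0.11213783 0.01567846]
```

View pics/s2c.png

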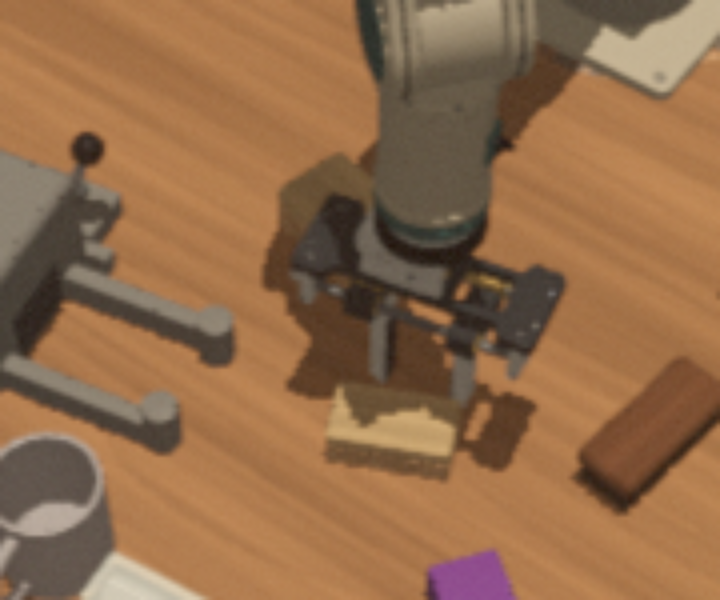

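Scene crop: the rear finger at (463,380) is on the cork's near long side, and the cork (395,430) has started to turn. I continue pushing.

```bash
python3 -m inch '[[0.7,0.15,-0.3,0,0,0,5],[1.4,0.3,-0.3,0,0,0,5],[2.1,0.43,-0.3,0,0,0,5],[2.6,0.54,-0.3,0,0,0,5],[2.6,0.54,-0.3,0,0,0,5]]'
python3 - <<'E'
from h import *
o,r=snap('scene','s3');print(env.get_obs()['ee_pos'])
P=pts(r);x,y,z=P[...,0],P[...,1],P[...,2]
cv2.imwrite('pics/s3c.png',cv2.resize(r['color'][110:260,170:350,::-1],None,fx=4,fy=4))
E
```

```text
time_s: 3.08
ee_pos: [0.486, 0.117, 0.0112]
tcp_rot: [3.141, 0.002, 1.773]
contact_force: [-0.0, 0.1, -0.0]
gripper_width: 0.533
[0.48519574 0.11676967 0.01114827]
```

View pics/s3c.png

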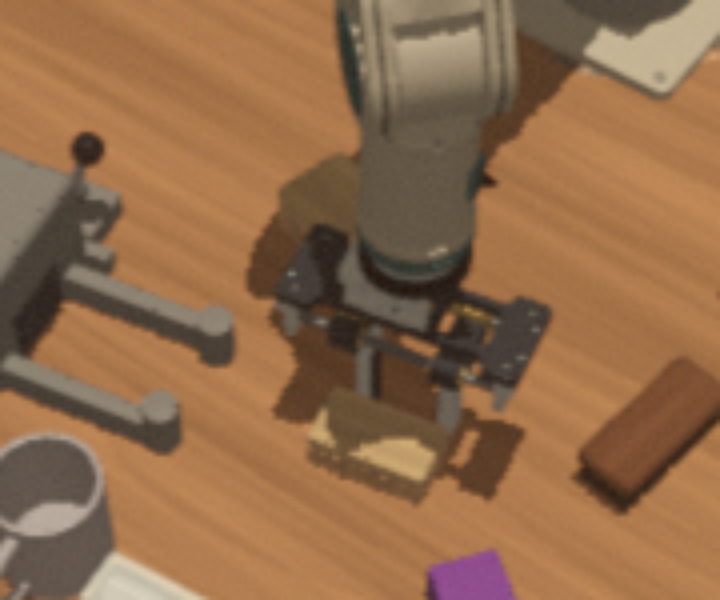

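The cork (380,450 in crop) now lies along the fingers' line. I measure it.

```bash
cat >> h.py <<'E'
ex=np.array([.203,-.979]);ey=np.array([.979,.203])
# per-camera dryer origin (post tops measured in that same camera), mm
O={'top':np.array([561.9,-28.3]),'scene':np.array([562.9,-23.3])}
def toD(p,cam): 
    d=np.asarray(p)-O[cam]; return np.array([d@ex,d@ey])
def cork(cam,c,f):
    o,r=snap(cam,f);P=pts(r)
    q=P[(np.abs(P[...,2]-.034)<.006)]*1000
    C=O[cam]+c[0]*ex+c[1]*ey
    q=q[np.hypot(*(q[:,:2]-C).T)<75]
    d=np.stack([(q[:,:2]-O[cam])@ex,(q[:,:2]-O[cam])@ey],-1).astype(np.float32)
    rc=cv2.minAreaRect(d);print(cam,len(d),'minarea',np.round(rc[0],1),np.round(rc[1],1),round(rc[2],1),'ext',np.percentile(d,[1,99],axis=0).round(1).tolist())
    return r
E
python3 - <<'E'
from h import *
cork('scene',(-155,-10),'s3b')
o=env.get_obs();print(toD(o['ee_pos'][:2]*1000,'top'),toD(o['ee_pos'][:2]*1000,'scene'))
E
```

```text
scene 507 minarea [-145.   -16.3] [90.7 69. ] 0.0 ext [[-190.0, -42.5], [-101.2, 16.2]]
[-157.55341135  -46.25144432] [-152.86141135  -48.24544432]
```

```bash
python3 -m inch '[[0.4,0.08,0,0,0,0,5],[0.8,0.16,0,0,0,0,5],[0.8,0.16,0,0,0,0,5]]'
python3 -m inch '[[-1,-0.2,0,0,0,0,5],[-2.5,-0.5,2,0,0,0,5],[-3,-0.6,6,0,0,0,5],[-3,-0.6,10,0,0,0,5],[-3,-0.6,12,0,0,0,5]]'
python3 - <<'E'
from h import *
cork('scene',(-150,0),'s4')
E
```

```text
time_s: 3.43
ee_pos: [0.4934, 0.1185, 0.0112]
tcp_rot: [3.141, 0.002, 1.774]
contact_force: [-0.0, -0.4, -0.4]
gripper_width: 0.533
time_s: 3.85
ee_pos: [0.4633, 0.113, 0.1346]
tcp_rot: [3.139, 0.002, 1.775]
contact_force: [1.0, 1.0, -0.1]
gripper_width: 0.532
scene 497 minarea [-145.2   -2. ] [90.7 54.8] 0.1 ext [[-189.7, -27.4], [-101.6, 23.9]]
```

The cork is square to the dryer at about (-145,-2) mm, angle 0. Next I go behind its rear end, turned -90°, with the fingers 18 mm apart.

```bash
python3 -m inch '[[2,3,0,0,0,-0.12,1.8],[4,6,0,0,0,-0.24,1.8],[5.5,7.2,0,0,0,-0.36,1.8],[5.5,7.2,0,0,0,-0.48,1.8],[5.5,7.2,0,0,0,-0.6,1.8]]'
python3 -m inch '[[0,0,0,0,0,-0.12,1.8],[0,0,0,0,0,-0.24,1.8],[0,0,0,0,0,-0.36,1.8],[0,0,0,0,0,-0.48,1.8],[0,0,0,0,0,-0.6,1.8]]'
python3 -m inch '[[0,0,0,0,0,-0.12,1.8],[0,0,0,0,0,-0.24,1.8],[0,0,0,0,0,-0.36,1.8],[0,0,0,0,0,-0.37,1.8],[0,0,0,0,0,-0.37,1.8]]'
python3 - <<'E'
from h import *
o=env.get_obs();print(o['joints'].round(2));
r=cork('scene',(-150,0),'s5');cork('top',(-150,0),'t5')
cv2.imwrite('pics/s5c.png',cv2.resize(r['color'][110:260,170:350,::-1],None,fx=4,fy=4))
E
```

```text
time_s: 4.32
ee_pos: [0.5181, 0.1856, 0.1308]
tcp_rot: [-3.141, 0.001, 1.17]
contact_force: [-0.1, -1.2, -0.5]
gripper_width: 0.218
time_s: 4.73
ee_pos: [0.5174, 0.1842, 0.1309]
tcp_rot: [-3.141, 0.002, 0.568]
contact_force: [-0.6, 0.2, 0.6]
gripper_width: 0.193
time_s: 5.15
ee_pos: [0.5173, 0.1843, 0.1309]
tcp_rot: [-3.141, 0.002, 0.207]
contact_force: [-0.6, 0.4, 0.2]
gripper_width: 0.192
[-0.35  0.58 -0.06  1.87  0.05  0.69 -0.23]
scene 489 minarea [-145.8   -1.5] [52.8 89.9] 88.5 ext [[-189.7, -27.2], [-101.4, 23.5]]
top 330 minarea [-136.3   -1.7] [69.4 50. ] 0.9 ext [[-168.8, -26.2], [-102.4, 22.5]]
```

View pics/s5c.png

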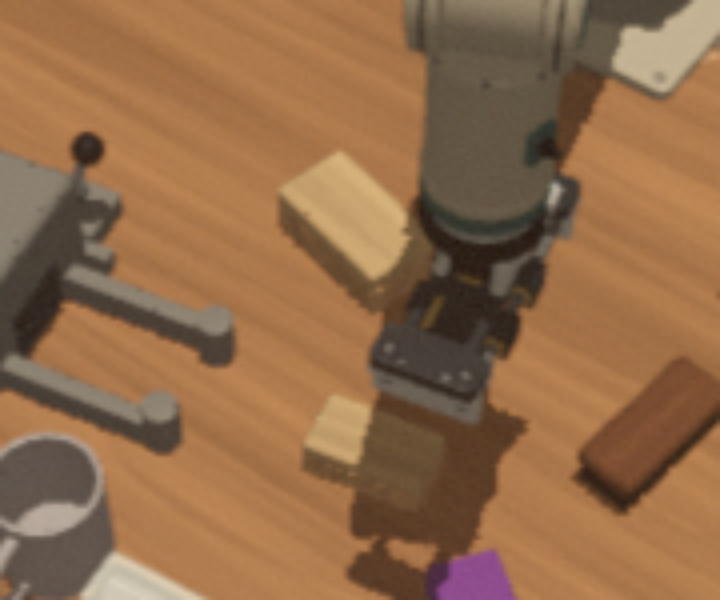

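The cork (370,450 in crop) lines up with the gap between the posts. Both cameras put it at y≈-1.6 mm, and the tool is at dryer (-215,-1.5). Next I descend and push.

```bash
python3 -m inch '[[0,0,-4,0,0,0,1.8],[0,0,-8,0,0,0,1.8],[0,0,-11.8,0,0,0,1.8],[0,0,-11.8,0,0,0,1.8]]'
python3 -m inch '[[0.26,-1.25,0,0,0,0,1.8],[0.51,-2.45,0,0,0,0,1.8],[0.81,-3.9,0,0,0,0,1.8],[1.12,-5.4,0,0,0,0,1.8],[1.42,-6.85,0,0,0,0,1.8]]'
python3 - <<'E'
from h import *
o=env.get_obs();print(toD(o['ee_pos'][:2]*1000,'top'))
r=cork('scene',(-90,0),'s6');cork('top',(-90,0),'t6')
cv2.imwrite('pics/s6c.png',cv2.resize(r['color'][110:260,170:350,::-1],None,fx=4,fy=4))
E
```

```text
time_s: 5.58
ee_pos: [0.5119, 0.1821, 0.0062]
tcp_rot: [3.14, 0.016, 0.206]
contact_force: [-0.3, -0.8, -0.0]
gripper_width: 0.191
time_s: 6.0
ee_pos: [0.5345, 0.1137, 0.0167]
tcp_rot: [-3.142, -0.004, 0.203]
contact_force: [0.0, 1.1, 0.5]
gripper_width: 0.193
[-144.55930904    1.99485216]
scene 156 minarea [-95.5   1.2] [109.4  51.6] 0.6 ext [[-150.1, -23.2], [-41.3, 26.6]]
top 78 minarea [-43.5   4.8] [23.  51.9] 20.6 ext [[-61.5, -18.8], [-36.6, 25.8]]
```

View pics/s6c.png

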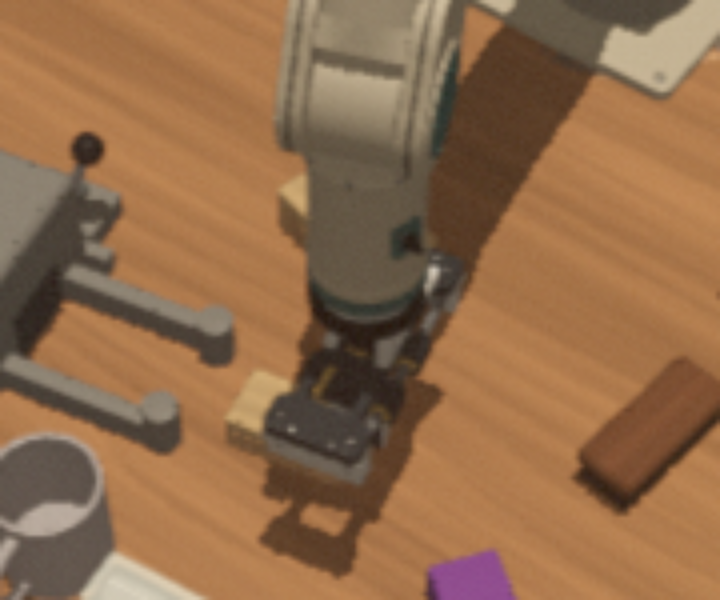

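The cork is going straight: front at x=-41 mm, y about +1.5, between the posts' lines. I go on slowly with a slight -y trim.

```bash
python3 -m inch '[[0.1,-0.7,-0.3,0,0,0,1.8],[0.2,-1.4,-0.3,0,0,0,1.8],[0.3,-2.1,-0.3,0,0,0,1.8],[0.4,-2.8,-0.3,0,0,0,1.8],[0.5,-3.5,-0.3,0,0,0,1.8]]'
python3 - <<'E'
from h import *
o=env.get_obs();print(toD(o['ee_pos'][:2]*1000,'top'))
r=cork('scene',(-55,0),'s7');
cv2.imwrite('pics/s7c.png',cv2.resize(r['color'][110:260,170:350,::-1],None,fx=4,fy=4))
E
```

```text
time_s: 6.52
ee_pos: [0.5368, 0.0806, 0.0104]
tcp_rot: [-3.141, 0.002, 0.205]
contact_force: [0.5, 1.0, 0.5]
gripper_width: 0.193
[-111.69732548   -2.47209275]
scene 189 minarea [-56.8  -6.4] [123.9 105.5] 8.2 ext [[-117.0, -43.2], [8.2, 51.0]]
```

View pics/s7c.png

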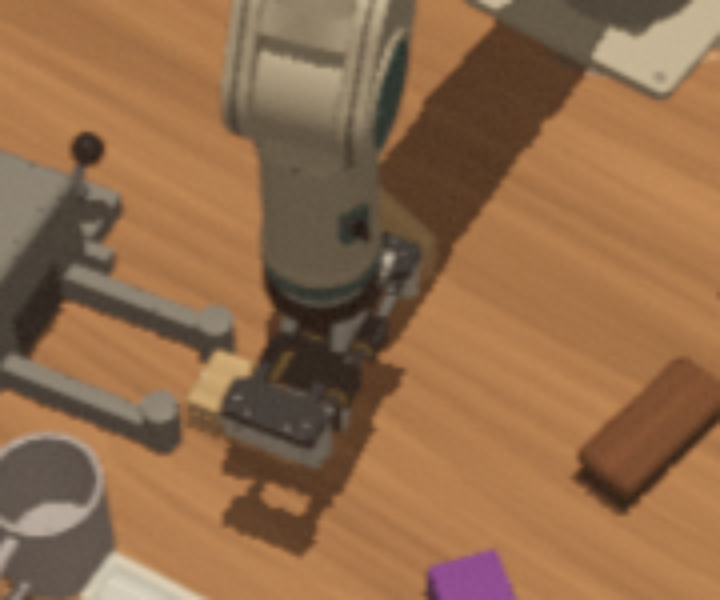

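Scene crop: the cork's front (220,385) is between the posts at (160,410) and (215,330). I continue with an eye on the force.

```bash
python3 -m inch '[[0.2,-0.8,0,0,0,0,1.8],[0.4,-1.6,0,0,0,0,1.8],[0.55,-2.4,0,0,0,0,1.8],[0.75,-3.2,0,0,0,0,1.8],[0.9,-3.9,0,0,0,0,1.8]]'
python3 - <<'E'
from h import *
o=env.get_obs();print(toD(o['ee_pos'][:2]*1000,'top'),o['contact_force'])
r=cork('scene',(-25,0),'s8');
cv2.imwrite('pics/s8c.png',cv2.resize(r['color'][110:260,170:350,::-1],None,fx=4,fy=4))
E
```

```text
time_s: 6.98
ee_pos: [0.5458, 0.0404, 0.0101]
tcp_rot: [-3.141, 0.002, 0.203]
contact_force: [0.6, 0.5, 0.4]
gripper_width: 0.192
[-70.51415197  -1.77806947] [0.64785636 0.45191274 0.38772858]
scene 203 minarea [-19.6  -1. ] [113.2 113.5] 89.7 ext [[-76.1, -48.6], [36.3, 54.0]]
```

View pics/s8c.png

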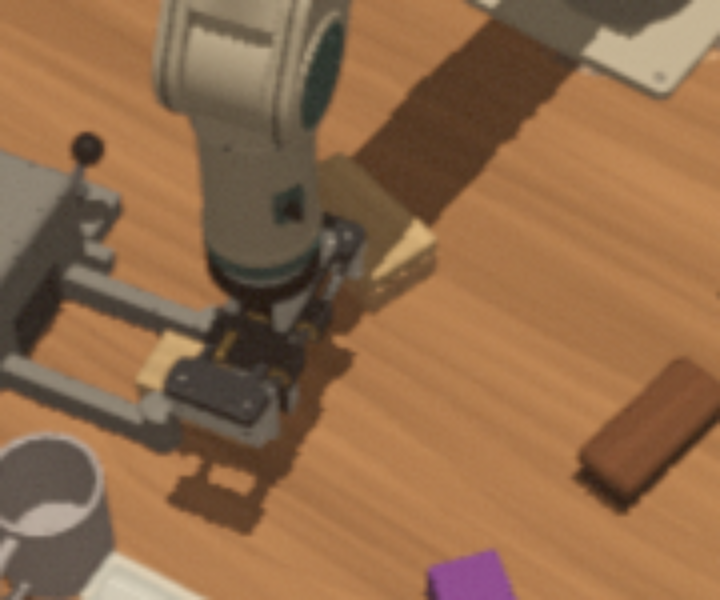

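The cork (front at crop (165,360)) is in the gap with no binding force. I push on.

```bash
python3 -m inch '[[0.2,-0.9,0,0,0,0,1.8],[0.4,-1.8,0,0,0,0,1.8],[0.6,-2.7,0,0,0,0,1.8],[0.8,-3.6,0,0,0,0,1.8],[1,-4.4,0,0,0,0,1.8]]'
python3 -m inch '[[0.15,-0.7,0,0,0,0,1.8],[0.3,-1.4,0,0,0,0,1.8],[0.45,-2.1,0,0,0,0,1.8],[0.6,-2.8,0,0,0,0,1.8],[0.6,-2.8,0,0,0,0,1.8]]'
python3 - <<'E'
from h import *
o=env.get_obs();print(toD(o['ee_pos'][:2]*1000,'top'),o['contact_force'])
r=cork('scene',(65,0),'s9');
cv2.imwrite('pics/s9c.png',cv2.resize(r['color'][110:260,130:310,::-1],None,fx=4,fy=4))
E
```

```text
time_s: 7.45
ee_pos: [0.5558, -0.0037, 0.0101]
tcp_rot: [-3.141, 0.002, 0.203]
contact_force: [0.0, -0.2, 0.1]
gripper_width: 0.191
time_s: 7.87
ee_pos: [0.562, -0.0325, 0.0102]
tcp_rot: [3.141, 0.002, 0.202]
contact_force: [0.7, -0.2, 0.4]
gripper_width: 0.192
[ 4.14982941 -0.72771501] [ 0.69263456 -0.2354248   0.37331516]
scene 321 minarea [64.7  2. ] [107.8 132. ] 87.4 ext [[-0.9, -52.3], [128.6, 53.7]]
```

View pics/s9c.png

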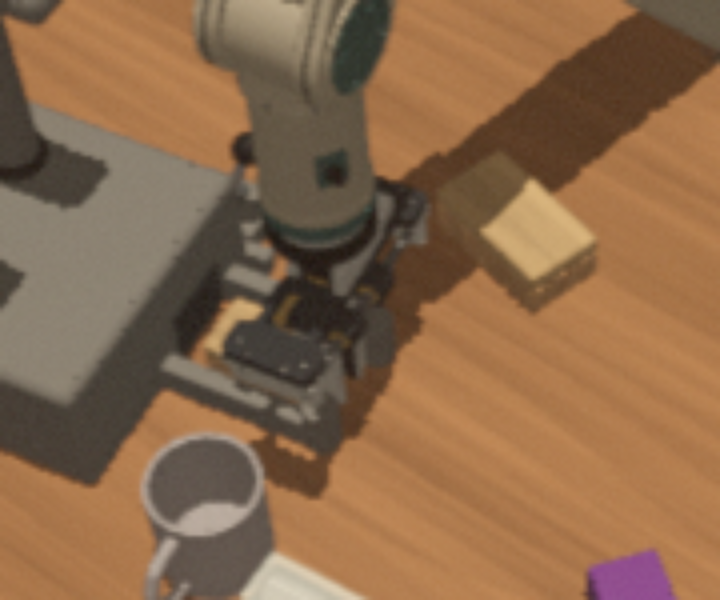

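```bash
python3 - <<'E'
from h import *
r=dict(np.load('pics/s9.npz'));P=pts(r)*1000;h=cv2.cvtColor(r['color'],cv2.COLOR_RGB2HSV)
d=P[...,:2]-O['scene'];X=d@ex;Y=d@ey
m=(abs(P[...,2]-34)<5)&(abs(Y)<34)&(X>30)&(X<124)
m&=(r['color'][...,0].astype(int)-r['color'][...,2]>50)
print(m.sum(),np.percentile(X[m],[1,50,95,99]),np.percentile(Y[m],[1,99]))
E
```

```text
65 [ 85.17759581  99.91247524 107.03512628 108.25041322] [-24.44372221  24.11770641]
```

The front is at 108.5 mm, so the cork's centre is at about 63.5 mm. I push 7 mm more, then back out.

```bash
python3 -m inch '[[0.07,-0.35,0,0,0,0,1.8],[0.14,-0.7,0,0,0,0,1.8],[0.14,-0.7,0,0,0,0,1.8]]'
python3 -m inch '[[-0.3,1.5,0,0,0,0,1.8],[-0.6,3,0,0,0,0,1.8],[-0.6,3,4,0,0,0,1.8],[-0.6,3,8,0,0,0,1.8],[-0.6,3,12,0,0,0,1.8]]'
python3 -m inch '[[-3,3,4,0,0,0,0],[-6,6,8,0,0,0,0],[-9,9,8,0,0,0,0],[-12,12,8,0,0,0,0],[-12,12,8,0,0,0,0]]'
python3 - <<'E'
from h import *
r=cork('scene',(70,0),'s10');r2=cork('top',(70,0),'t10')
for n,r in (('scene',r),('top',r2)):
    P=pts(r)*1000;d=P[...,:2]-O[n];X=d@ex;Y=d@ey
    m=(abs(P[...,2]-34)<6)&(abs(Y)<34)&(X>-10)&(X<124)&(r['color'][...,0].astype(int)-r['color'][...,2]>50)
    q=np.stack([X[m],Y[m]],-1).astype(np.float32);print(n,m.sum(),cv2.minAreaRect(q))
    # lever
    m=(Y<-85)&(Y>-135)&(X>90)&(X<240)&(P[...,2]>60)
    print('ball',m.sum(),X[m].mean(),Y[m].mean(),P[m].mean(0),P[m].min(0),P[m].max(0))
cv2.imwrite('pics/s10c.png',cv2.resize(np.hstack([dict(np.load('pics/s10.npz'))['color'][100:240,80:240,::-1],r2['color'][80:220,260:420,::-1]]),None,fx=2.5,fy=2.5))
print(env.get_obs()['ee_pos'])
E
```

```text
time_s: 8.17
ee_pos: [0.5632, -0.0379, 0.0102]
tcp_rot: [-3.141, 0.002, 0.204]
contact_force: [1.0, -0.4, 0.9]
gripper_width: 0.19
time_s: 8.58
ee_pos: [0.5561, -0.0066, 0.1308]
tcp_rot: [-3.14, 0.005, 0.205]
contact_force: [1.0, 0.1, 0.2]
gripper_width: 0.193
time_s: 9.0
ee_pos: [0.4348, 0.1152, 0.2115]
tcp_rot: [-3.14, 0.001, 0.206]
contact_force: [0.1, 0.1, -0.3]
gripper_width: 0.003
scene 773 minarea [67.4 -0.6] [109.7 126.8] 89.0 ext [[18.2, -53.0], [128.6, 53.0]]
top 700 minarea [67.2 -0.5] [120.2 107. ] 0.0 ext [[17.5, -53.3], [125.7, 51.6]]
scene 450 ((68.23905181884766, -0.7935752868652344), (52.7430419921875, 91.68413543701172), 89.91455078125)
ball 74 137.12096717766659 -106.18358555592648 [ 486.75517539 -179.15124267   98.48630205] [ 473.32076806 -199.79602222   60.56944317] [ 497.92438619 -163.82939396  112.42963351]
top 447 ((59.336822509765625, 0.5712432861328125), (53.74140930175781, 107.5863265991211), 86.90737915039062)
ball 63 134.76850563864147 -109.24943519163102 [ 482.27494082 -182.46996185  104.85371798] [ 470.58212951 -194.67300704   93.28101591] [ 493.38635833 -171.40636615  112.21173494]
[0.43384839 0.11655753 0.21127412]
```

View pics/s10c.png

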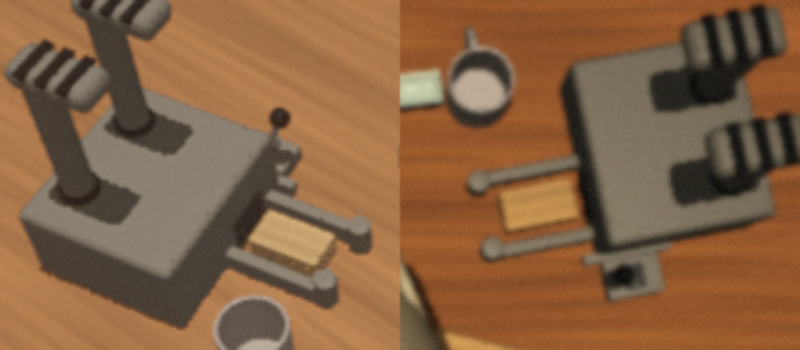

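The cork lies square in the bay at about x=68, y=-1 mm, and the robot is clear of it. In the pictures it is between the walls, behind the posts at (358,235)/(325,285) left and (478,183)/(490,248) right. Next is the lever: ball at about (0.482,-0.172,0.092), pushed with shut fingers from dryer x≈75, y=-108.

```bash
python3 -m inch '[[0.5,-3,0,0,0,-0.12,0],[1,-6,0,0,0,-0.24,0],[1.5,-9,0,0,0,-0.36,0],[2,-12,0,0,0,-0.48,0],[2,-12,0,0,0,-0.6,0]]'
python3 -m inch '[[0.5,-3,0,0,0,-0.12,0],[1,-6,0,0,0,-0.24,0],[1.5,-9,0,0,0,-0.36,0],[1.8,-11.8,0,0,0,-0.48,0],[1.8,-11.8,0,0,0,-0.6,0]]'
python3 -m inch '[[0,0,0,0,0,-0.12,0],[0,0,0,0,0,-0.24,0],[0,0,0,0,0,-0.36,0],[0,0,0,0,0,-0.37,0],[0,0,0,0,0,-0.37,0]]'
python3 - <<'E'
from h import *
o=env.get_obs();print(o['ee_pos'],toD(o['ee_pos'][:2]*1000,'top'),toD(o['ee_pos'][:2]*1000,'scene'),o['joints'].round(2))
o,r=snap('scene','s11')
cv2.imwrite('pics/s11c.png',cv2.resize(r['color'][70:220,130:310,::-1],None,fx=4,fy=4))
E
```

```text
time_s: 9.52
ee_pos: [0.4582, -0.0147, 0.2102]
tcp_rot: [3.139, -0.0, -0.411]
contact_force: [-0.2, 0.5, 0.6]
gripper_width: 0.004
time_s: 9.93
ee_pos: [0.4754, -0.133, 0.2103]
tcp_rot: [3.141, -0.003, -1.01]
contact_force: [0.7, 0.3, -0.0]
gripper_width: 0.004
time_s: 10.35
ee_pos: [0.4751, -0.1259, 0.21]
tcp_rot: [-3.142, 0.001, -1.364]
contact_force: [0.4, 0.2, -0.0]
gripper_width: 0.004
[ 0.4750696  -0.12586007  0.20997529] [  77.8847385  -104.81165247] [  82.5767385  -106.80565247] [-0.01  0.41  0.29  1.95 -0.16  0.81 -0.99]
```

View pics/s11c.png

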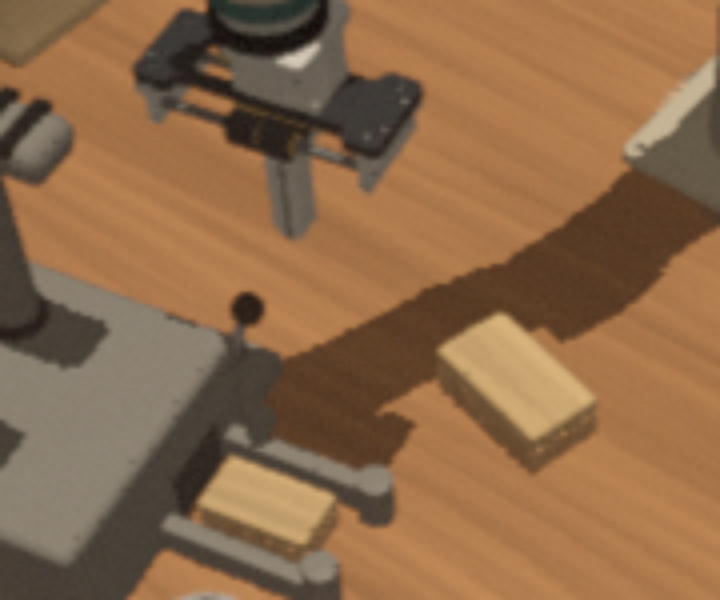

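Shut fingers at crop (290,200) are high above the shelf on the mouth side of the ball (247,308). I descend beside the ball.

```bash
python3 -m inch '[[-0.3,0.5,-3,0,0,0,0],[-0.3,0.5,-6,0,0,0,0],[-0.3,0.5,-9,0,0,0,0],[-0.3,0.5,-12,0,0,0,0],[-0.3,0.5,-13,0,0,0,0]]'
python3 -m inch '[[0,0,0,0,0,0,0],[0.2,-1,0,0,0,0,0],[0.4,-2,0,0,0,0,0],[0.6,-3,0,0,0,0,0],[0.7,-3.4,0,0,0,0,0]]'
python3 - <<'E'
from h import *
o=env.get_obs();print(o['ee_pos'],toD(o['ee_pos'][:2]*1000,'top'),toD(o['ee_pos'][:2]*1000,'scene'))
o,r=snap('scene','s12')
cv2.imwrite('pics/s12c.png',cv2.resize(r['color'][70:220,130:310,::-1],None,fx=4,fy=4))
E
```

```text
time_s: 10.82
ee_pos: [0.4699, -0.1197, 0.0771]
tcp_rot: [3.137, 0.005, -1.364]
contact_force: [-0.0, 0.3, -0.5]
gripper_width: 0.003
time_s: 11.23
ee_pos: [0.4805, -0.1573, 0.0817]
tcp_rot: [-3.138, -0.001, -1.368]
contact_force: [-0.5, 1.6, 0.7]
gripper_width: 0.006
[ 0.48050569 -0.15727124  0.08174033] [ 109.73980222 -105.8661876 ] [ 114.43180222 -107.8601876 ]
```

View pics/s12c.png

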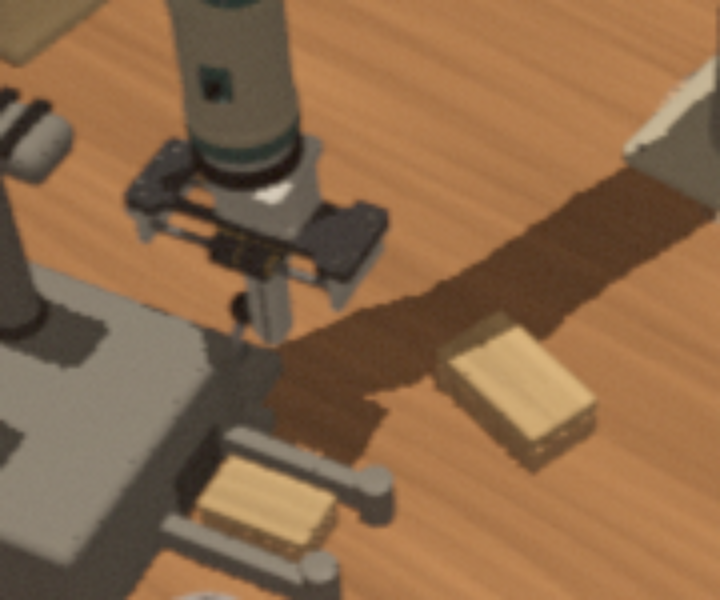

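The fingers touch the ball at crop (240,305) with 1.6 N. I push it over.

```bash
python3 -m inch '[[0.2,-0.9,0,0,0,0,0],[0.4,-1.8,0,0,0,0,0],[0.5,-2.6,0,0,0,0,0],[0.7,-3.5,0,0,0,0,0],[0.9,-4.3,0,0,0,0,0]]'
python3 -m inch '[[0.1,-0.6,0,0,0,0,0],[0.2,-1.2,0,0,0,0,0],[0.3,-1.6,0,0,0,0,0],[0.4,-1.8,0,0,0,0,0],[0.4,-1.8,0,0,0,0,0]]'
python3 - <<'E'
from h import *
o=env.get_obs();print(o['ee_pos'],toD(o['ee_pos'][:2]*1000,'top'),toD(o['ee_pos'][:2]*1000,'scene'))
o,r=snap('scene','s13')
cv2.imwrite('pics/s13c.png',cv2.resize(r['color'][70:220,130:310,::-1],None,fx=4,fy=4))
E
```

```text
time_s: 11.7
ee_pos: [0.488, -0.1985, 0.0802]
tcp_rot: [-3.141, 0.002, -1.366]
contact_force: [-0.5, 1.4, -0.4]
gripper_width: 0.004
time_s: 12.12
ee_pos: [0.4921, -0.2159, 0.0801]
tcp_rot: [-3.141, 0.002, -1.366]
contact_force: [0.1, -0.2, 0.2]
gripper_width: 0.007
[ 0.49213764 -0.21588848  0.08009676] [ 169.48735902 -106.37781363] [ 174.17935902 -108.37181363]
```

View pics/s13c.png

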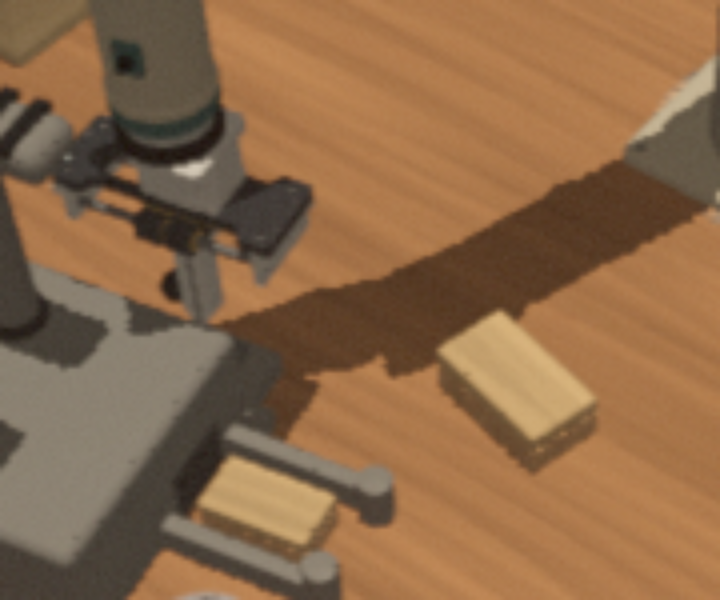

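The ball at crop (172,285) has moved about 60 mm. It needs 76 mm for full travel, so I push on in small steps until the stop is felt.

```bash
python3 -m inch '[[0.1,-0.3,0,0,0,0,0],[0.1,-0.7,0,0,0,0,0],[0.1,-0.7,0,0,0,0,0]]'
python3 -m inch '[[0.1,-0.3,0,0,0,0,0],[0.1,-0.5,0,0,0,0,0],[0.1,-0.5,0,0,0,0,0]]'
```

```text
time_s: 12.42
ee_pos: [0.4933, -0.2206, 0.0802]
tcp_rot: [-3.141, 0.005, -1.365]
contact_force: [0.3, 4.8, 1.5]
gripper_width: 0.003
time_s: 12.67
ee_pos: [0.4932, -0.2209, 0.08]
tcp_rot: [3.14, 0.012, -1.363]
contact_force: [-1.6, 12.6, 7.9]
gripper_width: 0.005
```

The stop is reached (12.6 N, no further motion). I back off, lift and move clear, then check.

```bash
python3 -m inch '[[-0.2,1.5,0,0,0,0,0],[-0.5,3,0,0,0,0,0],[-0.5,3,4,0,0,0,0],[-0.5,3,8,0,0,0,0],[-0.5,3,12,0,0,0,0]]'
python3 -m inch '[[-2,4,2,0,0,0,0],[-4,8,4,0,0,0,0],[-6,12,6,0,0,0,0],[-8,16,8,0,0,0,0],[-8,18,8,0,0,0,0]]'
python3 -m inch '[[0,4,0,0,0,0,0],[0,8,0,0,0,0,0],[0,12,0,0,0,0,0],[0,12,0,0,0,0,0],[0,12,0,0,0,0,0]]'
python3 - <<'E'
from h import *
o,r=snap('scene','s14');o,r2=snap('top','t14')
for n,r in (('scene',r),('top',r2)):
    P=pts(r)*1000;d=P[...,:2]-O[n];X=d@ex;Y=d@ey;Z=P[...,2]
    m=(abs(Z-34)<4)&(abs(Y)<32)&(X>10)&(X<122)&(r['color'][...,0].astype(int)-r['color'][...,2]>50)
    q=np.stack([X[m],Y[m]],-1).astype(np.float32);print(n,m.sum(),cv2.minAreaRect(q),np.median(Z[m]))
    m=(Y<-92)&(Y>-130)&(X>100)&(X<240)&(Z>70)&(r['color'].max(-1)<60)
    print('ball',m.sum(),X[m].mean(),Y[m].mean(),Z[m].mean())
P=pts(r2);z=P[:,:,2];m=((z>0.012)&(z<0.15)).astype(np.uint8)
n,l,s,ce=cv2.connectedComponentsWithStats(m)
for i in range(1,n):
    if s[i,4]>80:
        q=P[l==i]; t=q[q[:,2]>np.percentile(q[:,2],90)-0.006][:,:2]
        print(ce[i].round(),np.round(cv2.minAreaRect((t*1000).astype(np.float32))[0]))
cv2.imwrite('pics/s14c.png',cv2.resize(np.hstack([dict(np.load('pics/s14.npz'))['color'][100:240,80:240,::-1],r2['color'][80:220,260:420,::-1]]),None,fx=2.5,fy=2.5))
print(env.get_obs()['contact_force'])
E
```

```text
time_s: 13.08
ee_pos: [0.4886, -0.1975, 0.2014]
tcp_rot: [3.141, 0.002, -1.366]
contact_force: [0.6, -1.3, -0.2]
gripper_width: 0.003
time_s: 13.5
ee_pos: [0.4095, -0.0225, 0.2805]
tcp_rot: [-3.139, 0.001, -1.369]
contact_force: [0.2, 0.5, 0.3]
gripper_width: 0.005
time_s: 13.92
ee_pos: [0.4106, 0.0995, 0.279]
tcp_rot: [-3.14, 0.002, -1.361]
contact_force: [-0.2, 0.7, 0.1]
gripper_width: 0.006
scene 396 ((68.08955383300781, -0.8393688201904297), (51.8928108215332, 92.91651153564453), 89.41214752197266) 33.81926877482056
ball 29 198.31950229009786 -106.15135745358162 99.19080533140992
top 383 ((67.25262451171875, 0.21062469482421875), (49.759803771972656, 89.88107299804688), 89.42444610595703) 33.82074798568069
ball 49 198.4651900513211 -109.08812551689769 98.75034480780731
[85. 40.] [952. 617.]
[444.  29.] [1001. -502.]
[291. 112.] [718. -20.]
[356. 146.] [ 625. -245.]
[ 37. 149.] [601. 756.]
[251. 117.] [717. 104.]
[160. 141.] [640. 390.]
[203. 155.] [598. 253.]
[315. 162.] [575. -94.]
[138. 195.] [471. 445.]
[197. 218.] [401. 266.]
[295. 227.] [375. -24.]
[496. 288.] [ 203. -603.]
[186. 279.] [219. 299.]
[-0.1059946  -0.59804225 -0.51545875]
```

View pics/s14c.png

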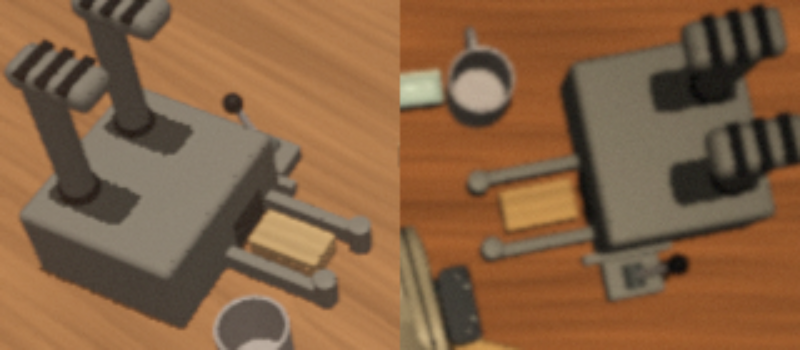

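```bash
python3 - <<'E'
from h import *
for f in ('s10','t10','s14','t14'):
    n='scene' if f[0]=='s' else 'top'
    r=dict(np.load(f'pics/{f}.npz'));P=pts(r)*1000;d=P[...,:2]-O[n];X=d@ex;Y=d@ey;Z=P[...,2]
    m=(Y<-92)&(Y>-130)&(X>100)&(X<240)&(Z>84)&(r['color'].max(-1)<60)
    print(f,m.sum(),X[m].mean(),(X[m].min()+X[m].max())/2,Z[m].mean())
E
```

```text
s10 27 132.94813795016938 132.40463936257393 105.20265901212899
t10 59 134.80623473844057 135.56451770355474 105.16419313452676
s14 29 198.31950229009786 198.50333394625866 99.19080533140992
t14 45 199.0582719977717 199.85034255840213 100.6253741116744
```

```bash
python3 -c "
from bench import ticket
print(ticket.sign_off())"
```

```text
the job is handed in; nothing more can be done
None
```

I pushed the cork through the gap into the bay and pushed the dryer's lever over to its stop. I handed the job in at about 14 s; no verdict was reported.

**How it was done:** I first squared the cork up by pushing its long side. Then I pushed its end through the gap with two fingers; contact forces stayed around 1 N. The lever went over with the fingers shut, until it stopped moving at about 12.6 N. I then lifted the gripper and moved it clear.

**Last checks:**
- **Cork:** its centre is at x ≈ 67–68 mm and y ≈ 0 to -1 mm in the dryer's frame, within 1° of straight. Its top is 34 mm above the shelf, so it lies flat. The two cameras agree.
- **Lever:** the ball is at x ≈ 198–200 mm, which puts the lever at about 0.93–0.95 rad against the 0.85 needed.
- **Bystanders:** all five are within 1 mm of where they started.

**Disagreements:**
- **Camera offset:** the two cameras differed by up to about 5 mm in world y. I measured relative to the posts in each one to get round it.
- **Lever start:** the ball first measured at x ≈ 133–135 mm, not the 127 mm expected. Either it was not quite fully off, or the measurement is a few mm out. The final reading has about 6 mm in hand.
- **Decoy block:** the larger pale block's last reading differs from its first by up to 10 mm. The arm partly hid it in that view; I saw no sign of touching it, but did not recheck.

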